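# Drop the tapered steel cup back into the pen stand

### The job

The little steel cup with the tapered lower half belongs in the round tapered well of the wooden pen stand. Pick it up, lower it into the well until it is at least half way in before you let go, and leave it sitting fully home and upright. Do not shove the pen stand, and leave the taller straight-sided steel tumbler standing where it is.

Things in the scene. Friction and masses are not known exactly. Their poses are not given: they have to be found in the camera images.
- cup: Empty open steel cup, loose, about 0.12 kg, standing upright. 72 mm high: the lower 36 mm taper from 30 mm diameter at the flat base up to 56 mm; the upper 36 mm are a straight upright band of 56 mm diameter (wall 3 mm), which is where to grip it. Polished and round, so yaw does not matter. Origin: centre of its underside; z up.
- stand: Brown wooden pen stand, loose, about 0.6 kg: a block 100 mm (its x) by 160 mm (its y) by 60 mm high. Near its -y end is the round tapered well; near its +y end three short pencils stand in a row along x (at y = +60 mm, x = -28, 0, +28 mm), at most 110 mm above the desk. Origin: centre of its underside; z up.
- well (a point): Centre of the well's mouth, in the stand's top face, 25 mm from the block's centre towards -y, 60 mm above its underside; axes as the stand's. The mouth is about 54 mm wide; the polished well narrows with the cup's own taper (20 degrees each side), so the cup centres itself. Fully home, the cup hangs on the taper, underside 32 mm below this point, its straight band all above the block.
- tumbler: Bystander: a steel tumbler with straight sides all the way, 62 mm diameter, 95 mm high, loose, standing upright near the cup; it does not fit the well. Origin: centre of its underside.
Mind the look-alikes: they are no part of the job. What is shaped like the cup but green, purple or red is not meant.

How it is judged:
By the outcome, as a careful person would: the job done as asked, in the order asked, and still so for the second after the job is handed in, with the robot touching nothing.
It also fails if it takes over 38 s, if anything falls off the work surface, if the arm or the gripper's body presses on something with over 40 N, if the wrist force passes 120 N, or if a joint passes its speed limit or range.

### The arm

A 7-joint arm with a two-finger parallel gripper is mounted at the origin on the work surface. World frame = base frame: x ahead of the robot, y to its left, z up, the work surface at z = 0. Lengths are in m, angles in rad, forces in N, time in s.
With the tool pointing down it reaches from about 0.425 to 0.925 m from the base axis. Payload 6.8 kg.
Tool frame: the origin (TCP) lies midway between the tips of the shut fingers; the grasp point (between the pads) lies 19 mm behind it; z points along the fingers, y is the line along which they close (so a half turn about z gives the same grasp; the last joint's range is limited). The gripper opens to 85 mm and grips with 20 to 120 N. Pads are 22 mm wide; open, the fingers measure 114 mm over their backs; the gripper's body (76 mm by 85 mm) begins 54 mm behind the grasp point. The pads swing forward as they close: fully open they stand 13 mm farther back than shut.
Start: joints at [1.121, 0.477, 0.022, 1.555, -0.011, 1.109, -0.083], TCP at [0.226, -0.636, 0.231] pointing down, gripper open.
Joint ranges: [-2.96, 2.96], [-0.34, 2.1], [-1.41, 1.46], [0.24, 2.44], [-1.37, 4.51], [0.17, 1.92], [-2.96, 2.96]. Speed limits (rad/s): [2.39, 2.39, 3.14, 3.14, 3.14, 3.14, 3.14].

### API

Orientations are given as a unit quaternion [w, x, y, z].
In Python, from station import * gives the robot as it stands.
- The arm moves only by the shell command python3 -m creep 'ROWS' [FORCE]. ROWS is JSON, a list of rows, each a list of 7 numbers: the gripper command: -1 is shut, 1 is fully open, values between are in proportion, then the shift along the world's x, y, z in mm, then the turn, a rotation vector about the world's x, y, z in rad. A call has 1 to 5 rows; each row shifts and turns the commanded pose from where the row before left it; what a row does not reach is not made up. A row lasts 1/8 s, in which the tool goes at most 62.5 mm and 10.7 degrees, less where a joint would pass 70% of its speed; a pose out of reach is approached as far as the arm can. A call is refused whole if a number of a shift passes 62.5 or a number of a turn 0.188, either way. A call with a gripper value outside its range is refused whole. The fingers move at their own pace and stop on an object; FORCE is the grip in N (left out, the last holds). Time passes only in rows, so rows that do not move let the fingers close. It gives the time, the measured TCP pose, the force, the opening and the grip force at its end, in the units of the state.
- get_obs(): the state, without advancing time (a new reading comes with each control period).
- read_camera(name): name is "scene" or "top"; returns (picture, depth): 480x640x3 uint8, red, green, blue; 480x640 float32, m along the optical axis (not along the pixel's ray), 0 where there is no reading.
- camera_params(name): a dict with "intrinsics" (3x3 intrinsics, pixels), "cam_to_world" (4x4, takes a point from camera to world coordinates). Camera axes: x right, y up, looking along -z (the intrinsics and any distortion apply to the point x, -y, -z); pixel columns grow to the right and rows downward; lengths in m; the calibration is good to about 2 mm. A picture is of the moment at which its call begins. camera_params takes no time and is no camera call.
- hand_in(): hands the job in; it is judged then, once.
The state is a dict: "t": time; "q": joint angles; "joint_vel": joint speeds; "joint_torque": joint torques, N m; "eef_pos": TCP position; "tool_rot": TCP orientation; "contact_force": force on the tool from outside, world axes, zero at the start; "torque": the same for the moment, N m; "gripper_width": opening from 0.0 (shut) to 1.0 (fully open); "grasp_force": force on a finger pad.
Only numpy, scipy, OpenCV 4.12 (cv2) and the standard library are available. Lean on these libraries where they do the work, as an engineer would, in place of code of your own. Each camera call takes 0.05 s, during which the arm holds its last target. There are 200 camera calls.

## Working session

There is one attempt and no reset: what is moved stays moved. The work goes in short steps, Python scripts to look and compute and a shell command to move; the robot and the scene stay as the last step left them, time stands still between calls to the robot, and variables do not carry over. Pictures are saved under pics/ and viewed, at most 10 in all, crops included, and the job is handed in when it is done.

```bash
mkdir -p pics
python3 - <<'E'
from station import *
import cv2,numpy as np
for n in("scene","top"):
    p,d=read_camera(n);cv2.imwrite(f"pics/{n}0.png",p[:,:,::-1]);np.savez(f"pics/{n}0.npz",p=p,d=d)
    c=camera_params(n);print(n,c)
o=get_obs();print(o)
E
```

```text
scene {'intrinsics': array([[587.20320888,   0.        , 324.82230248],
       [  0.        , 587.20320888, 232.48455591],
       [  0.        ,   0.        ,   1.        ]]), 'cam_to_world': array([[ 0.11765405, -0.68269776,  0.72116662,  1.24633989],
       [ 0.99292537,  0.09259086, -0.07433806, -0.12270489],
       [-0.01602301,  0.72481081,  0.68876161,  0.78866547],
       [ 0.        ,  0.        ,  0.        ,  1.        ]])}
top {'intrinsics': array([[522.38068488,   0.        , 317.44697028],
       [  0.        , 522.38068488, 240.66714369],
       [  0.        ,   0.        ,   1.        ]]), 'cam_to_world': array([[-0.01230772,  0.98360314, -0.17992602,  0.30716328],
       [-0.99976897, -0.01527603, -0.01512106, -0.04704662],
       [-0.01762167,  0.17969835,  0.98356392,  1.00345102],
       [ 0.        ,  0.        ,  0.        ,  1.        ]])}
{'t': 0.1, 'q': array([ 1.12090621,  0.47773764,  0.02235651,  1.55634135, -0.01151998,
        1.10930836, -0.08310378]), 'joint_vel': array([ 6.23656669e-04, -1.69424385e-03,  4.03838260e-04, -2.72767170e-03,
       -2.20953306e-05, -1.95438496e-04, -1.79653945e-03]), 'joint_torque': array([ 4.54956302e-03, -5.97758532e+01,  1.61379363e+00, -2.81953311e+01,
        1.28400096e-02,  5.05589240e-03, -2.19507774e-05]), 'eef_pos': array([ 0.22605091, -0.63545771,  0.2304144 ]), 'tool_rot': array([-8.09939667e-04,  9.85433015e-01,  1.70061985e-01, -1.95761109e-04]), 'contact_force': array([0.7161793 , 0.2212488 , 0.08426536]), 'torque': array([-0.04775467, -0.0295159 ,  0.03412063]), 'grasp_force': 0.0, 'gripper_width': 0.9980566485738613}
```

View pics/scene0.png

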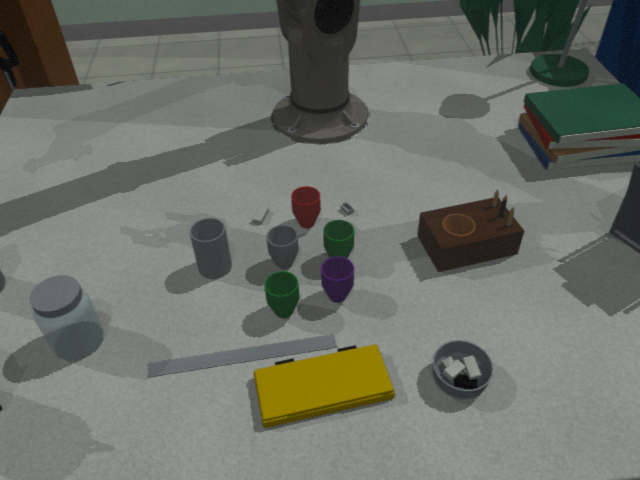

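View pics/top0.png

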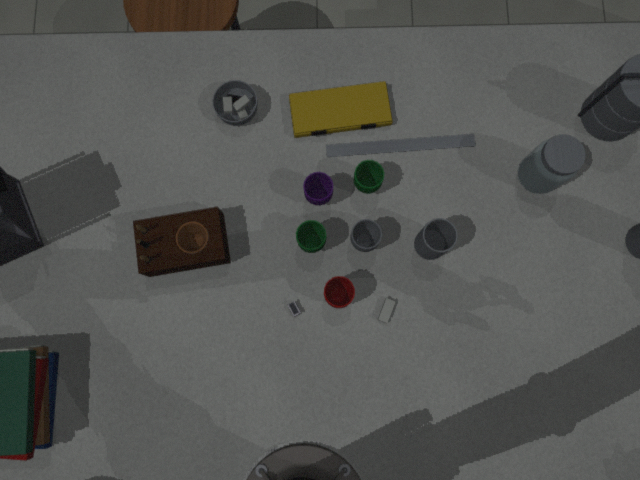

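Candidates (scene / top pixels):
- Grey tapered cup: (283,247) / (366,234).
- Green cups: (339,240) and (283,294) / (311,236) and (369,176).
- Purple cup: (338,280) / (318,188).
- Red cup: (306,207) / (339,291).
- Tall grey tumbler with straight sides: (211,247) / (437,238).

Only the grey tapered cup fits the description, because it is steel, uncoloured and tapers at the bottom. The stand is at (470,233) / (182,241), with its well at (459,225) / (192,237). The next crop should confirm this.

```bash
cat > h.py <<'E'
import numpy as np,cv2
from station import *
def ray(n,u,v):
    c=camera_params(n);K=c["intrinsics"];T=c["cam_to_world"]
    d=T[:3,:3]@np.array([(u-K[0,2])/K[0,0],-(v-K[1,2])/K[1,1],-1]);return T[:3,3],d
def plane(n,u,v,z):
    o,d=ray(n,u,v);return o+d*(z-o[2])/d[2]
def tri(a,b):
    o1,d1=ray("scene",*a);o2,d2=ray("top",*b)
    s=np.linalg.lstsq(np.c_[d1,-d2],o2-o1,rcond=None)[0];p,q=o1+s[0]*d1,o2+s[1]*d2
    return (p+q)/2,np.linalg.norm(p-q)
def cloud(n,d):
    c=camera_params(n);K=c["intrinsics"];T=c["cam_to_world"];v,u=np.mgrid[:480,:640]
    P=np.stack([(u-K[0,2])/K[0,0]*d,-(v-K[1,2])/K[1,1]*d,-d],-1);return P@T[:3,:3].T+T[:3,3]
def circ(P): # algebraic circle
    A=np.c_[2*P[:,:2],np.ones(len(P))];s=np.linalg.lstsq(A,(P[:,:2]**2).sum(1),rcond=None)[0]
    return s[:2],np.sqrt(s[2]+s[0]**2+s[1]**2)
E
python3 - <<'E'
from h import *
D={n:np.load(f"pics/{n}0.npz") for n in("scene","top")}
W={n:cloud(n,D[n]["d"]) for n in D}
a=cv2.resize(D["scene"]["p"][180:325,180:380],None,fx=3,fy=3)
b=cv2.resize(D["top"]["p"][160:305,280:470],None,fx=3,fy=3)
cv2.imwrite("pics/crop1.png",cv2.resize(np.vstack([a[:, :570],b]),None,fx=.69,fy=.69)[:,:,::-1])
print("desk z",[np.median(W[n][300:330,200:230,2]) for n in W])
# approx rim by depth
for name,u,v,r in [("cup",366,234,22),("tumbler",437,238,26),("grnA",311,236,22),("grnB",369,176,22),("pur",318,188,22),("red",339,291,22)]:
    P=W["top"][v-r:v+r,u-r:u+r].reshape(-1,3);h=.066 if name!="tumbler" else .088
    Q=P[(P[:,2]>h)&(P[:,2]<.12)]
    print(name,len(Q),circ(Q) if len(Q)>5 else"",np.percentile(Q[:,2],[50,95]) if len(Q) else "")
    c=Q[:,:2].mean(0) if len(Q) else plane("top",u,v,h)[:2]
    S=W["scene"].reshape(-1,3);S=S[(np.hypot(*(S[:,:2]-c).T)<.045)&(S[:,2]>h-.004)]
    if len(S)>5: print("   scene",len(S),circ(S),np.percentile(S[:,2],[50,95]))
for n in D:
    hsv=cv2.cvtColor(D[n]["p"],cv2.COLOR_RGB2HSV)
    P=W[n];M=(P[...,2]>.052)&(P[...,2]<.068)&(hsv[...,1]>70)&((hsv[...,0]<20)|(hsv[...,0]>170))&(P[...,1]>.1)
    M[:, :]&=(P[...,0]>.3)&(P[...,1]<.5)
    Q=P[M].astype(np.float32);r=cv2.minAreaRect(Q[:,:2]*1000);print(n,len(Q),np.median(Q[:,2]),r)
    T=P[(P[...,2]>.08)&(P[...,1]>.15)&(P[...,1]<.45)&(P[...,0]>.3)&(P[...,0]<.7)];print(" pencils",len(T),T.mean(0) if len(T) else"")
print("well tri",tri((459,225),(192,237.5)))
E
```

```text
desk z [np.float64(-0.0007012088119594528), np.float64(5.11005375682938e-05)]
cup 159 (array([ 0.48949792, -0.12111648]), np.float64(0.02648380702232879)) [0.07129418 0.07459844]
   scene 319 (array([ 0.49270475, -0.12226936]), np.float64(0.02662518041580274)) [0.06871342 0.07281776]
tumbler 233 (array([ 0.48100299, -0.24888235]), np.float64(0.02923027471745736)) [0.09336555 0.09668545]
   scene 410 (array([ 0.48434848, -0.25002956]), np.float64(0.02929093851356549)) [0.09113947 0.09574347]
grnA 152 (array([ 0.48933065, -0.02043231]), np.float64(0.026458842760986267)) [0.07093087 0.07407823]
   scene 314 (array([ 0.49240388, -0.02127703]), np.float64(0.026444377164404672)) [0.06847462 0.07290778]
grnB 160 (array([ 0.6024395 , -0.12958002]), np.float64(0.02648189401187217)) [0.07054649 0.07361999]
   scene 368 (array([ 0.60558516, -0.13061055]), np.float64(0.02655046879061349)) [0.06895497 0.07316059]
pur 159 (array([ 0.58077504, -0.03472436]), np.float64(0.026461267948975308)) [0.07082482 0.07351609]
   scene 361 (array([ 0.58407819, -0.0356155 ]), np.float64(0.02654642222910349)) [0.06859523 0.07289167]
red 143 (array([ 0.38562635, -0.06975304]), np.float64(0.026470640992171945)) [0.07162252 0.07391995]
   scene 277 (array([ 0.38862012, -0.07055111]), np.float64(0.026509134741533432)) [0.06814736 0.07241655]
scene 2843 0.05915531 ((490.889892578125, 223.53921508789062), (104.93495178222656, 160.75161743164062), 9.119455337524414)
 pencils 133 [0.48455214 0.28246894 0.09130726]
top 3796 0.05982064 ((486.510986328125, 224.24649047851562), (100.3448715209961, 159.85118103027344), 9.077858924865723)
 pencils 92 [0.47816535 0.28222281 0.09381094]
well tri (array([0.49060927, 0.20146881, 0.05409467]), np.float64(0.001820805677838221))
```

View pics/crop1.png

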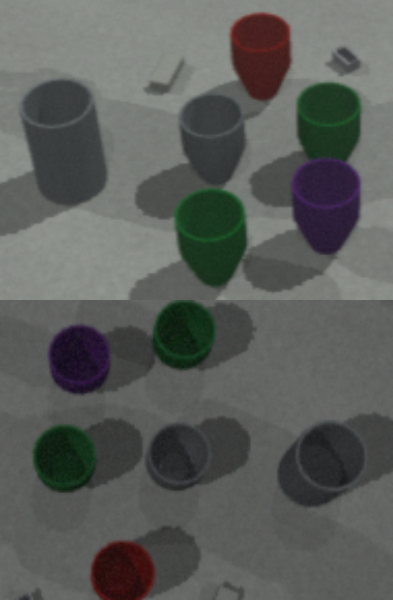

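The crop confirms it: the grey tapered cup at scene (283,247) stands alone, next to the straight-sided tumbler at (211,247). I measure the cup at (491,-122) mm with its rim at z about 72. The well is at about (492.5,199) mm and the stand top at z about 60, with the stand yawed 9°. All of this matches the text. I'm moving above the cup with a slight yaw so the fingers have clear gaps.

```bash
python3 -m creep '[[1,26.5,51.5,0,0,0,0.018],[1,26.5,51.5,0,0,0,0.018],[1,26.5,51.5,0,0,0,0.018],[1,26.5,51.5,0,0,0,0.018],[1,26.5,51.5,0,0,0,0.018]]' 30; python3 -m creep '[[1,26.5,51.5,0,0,0,0.018],[1,26.5,51.5,0,0,0,0.018],[1,26.5,51.5,0,0,0,0.018],[1,26.5,51.5,-20,0,0,0.018],[1,26.5,51.5,-20,0,0,0.018]]'; python3 -m creep '[[1,0,0,-30,0,0,0],[1,0,0,0,0,0,0]]'
```

```text
t: 0.72
eef_pos: [0.3592, -0.3766, 0.2311]
tool_rot: [-0.0, 0.977, 0.215, -0.0]
contact_force: [0.4, -0.2, -0.4]
gripper_width: 1.0
grasp_force: 0.0
t: 1.35
eef_pos: [0.4919, -0.1194, 0.191]
tool_rot: [0.0, 0.966, 0.258, 0.0]
contact_force: [0.7, 0.3, 0.1]
gripper_width: 1.001
grasp_force: 0.0
t: 1.6
eef_pos: [0.4894, -0.1203, 0.1593]
tool_rot: [-0.001, 0.966, 0.259, -0.002]
contact_force: [0.3, -0.4, 0.8]
gripper_width: 0.998
grasp_force: 0.0
```

Run:
```python
from h import *
p,d=read_camera("scene");q,_=read_camera("top")
cv2.imwrite("pics/close.png",np.vstack([cv2.resize(p[110:330,180:400],(500,400-100)),cv2.resize(q[140:340,260:480],(500,300))])[:,:,::-1])
print(get_obs()["eef_pos"])
```

```text
[ 0.49101593 -0.12173058  0.16166517]
```

View pics/close.png

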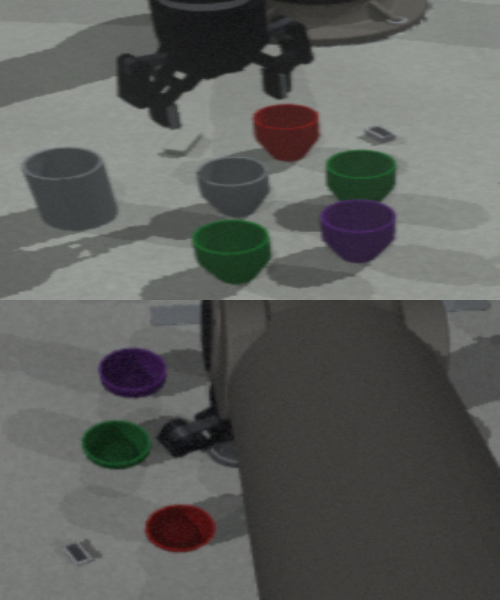

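The fingertips at crop (175,120) and (275,90) straddle the line above the cup at (233,185), and the neighbouring cups are clear. I'm descending.

```bash
python3 -m creep '[[1,0,0,-40,0,0,0],[1,0,0,-25,0,0,0],[1,0,0,-20,0,0,0],[1,0,0,0,0,0,0]]'; python3 -m creep '[[1,0,0,-20,0,0,0],[1,0,0,-20,0,0,0],[1,0,0,0,0,0,0]]'
```

```text
t: 2.2
eef_pos: [0.4908, -0.122, 0.0764]
tool_rot: [-0.0, 0.966, 0.257, -0.001]
contact_force: [0.3, 0.0, -0.4]
gripper_width: 1.0
grasp_force: 0.0
t: 2.58
eef_pos: [0.4913, -0.1216, 0.0369]
tool_rot: [0.0, 0.966, 0.257, -0.0]
contact_force: [0.3, 0.1, 0.8]
gripper_width: 1.0
grasp_force: 0.0
```

```bash
python3 -m creep '[[-1,0,0,0,0,0,0],[-1,0,0,0,0,0,0],[-1,0,0,0,0,0,0],[-1,0,0,0,0,0,0],[-1,0,0,0,0,0,0]]' 30;  python3 -m creep '[[-1,0,0,0,0,0,0],[-1,0,0,10,0,0,0],[-1,0,0,20,0,0,0],[-1,0,0,0,0,0,0]]'
```

```text
t: 3.2
eef_pos: [0.4923, -0.1212, 0.0377]
tool_rot: [0.001, 0.966, 0.258, 0.001]
contact_force: [-1.4, 0.4, 6.7]
gripper_width: 0.657
grasp_force: 30.6
t: 3.7
eef_pos: [0.4925, -0.1212, 0.0679]
tool_rot: [0.001, 0.966, 0.258, 0.002]
contact_force: [-0.3, -0.4, -0.9]
gripper_width: 0.656
grasp_force: 32.2
```

Gripped: the opening is about 55.8 mm, which matches the 56 mm band. Next I lift it and carry it to above the well.

```bash
python3 -m creep '[[-1,0,0,40,0,0,0],[-1,0,0,40,0,0,0],[-1,0,10,30,0,0,0],[-1,0,40,0,0,0,0],[-1,0,50,0,0,0,0]]';  python3 -m creep '[[-1,0.5,55,0,0,0,0],[-1,0.5,55,0,0,0,0],[-1,0,55,0,0,0,0],[-1,0,35,0,0,0,0],[-1,0.5,21,0,0,0,0]]';python3 -m creep '[[-1,0,0,0,0,0,0],[-1,0,0,0,0,0,0]]'
python3 - <<'E'
from h import *
p,d=read_camera("scene");q,e=read_camera("top");np.savez("pics/b.npz",p=p,d=d,q=q,e=e)
cv2.imwrite("pics/over.png",np.vstack([cv2.resize(p[80:300,350:590],(500,300)),cv2.resize(q[140:340,100:340],(500,300))])[:,:,::-1])
print(get_obs()["eef_pos"])
P=cloud("scene",d);M=P[(abs(P[...,0]-.5)<.09)&(abs(P[...,1]-.2)<.08)&(P[...,2]>.09)&(P[...,2]<.30)]
print(np.histogram(M[:,2],21,(.09,.30))[0])
E
```

```text
t: 4.32
eef_pos: [0.4912, -0.021, 0.1764]
tool_rot: [0.0, 0.967, 0.256, 0.0]
contact_force: [1.5, 0.7, -1.1]
gripper_width: 0.655
grasp_force: 32.8
t: 4.95
eef_pos: [0.492, 0.2023, 0.1758]
tool_rot: [-0.0, 0.966, 0.259, -0.0]
contact_force: [-0.5, 0.5, -1.8]
gripper_width: 0.658
grasp_force: 32.8
t: 5.2
eef_pos: [0.4926, 0.1986, 0.1758]
tool_rot: [0.0, 0.966, 0.257, -0.001]
contact_force: [-0.3, 0.3, -1.8]
gripper_width: 0.657
grasp_force: 32.8
[0.49286326 0.19838168 0.17602111]
[ 19   2   0   0  15  56  70  83 147 215 273 322 130 161 214 252 302 259
 357 358 105]
```

View pics/over.png

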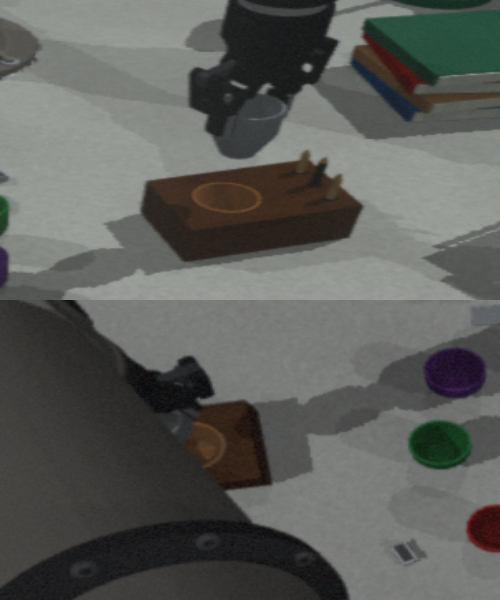

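The cup at crop (250,125) hangs over the well, whose mouth is at (227,197). It looks slightly tilted, so I'm measuring its axis by slicing the depth.

Run:
```python
from h import *
B=np.load("pics/b.npz");p,d=B["p"],B["d"];P=cloud("scene",d)
hsv=cv2.cvtColor(p,cv2.COLOR_RGB2HSV)
w=(P[...,2]>.125)&(P[...,2]<.23)&(np.hypot(P[...,0]-.494,P[...,1]-.199)<.045)&(hsv[...,2]>60)
M=P[w]
for z in np.arange(.13,.22,.008):
    S=M[abs(M[:,2]-z)<.004]
    if len(S)>8: c,r=circ(S);print(round(z,3),len(S),c.round(4),r.round(4),S[:,:2].mean(0).round(4), np.ptp(S[:,1]).round(3))
im=cv2.resize(p[120:215,430:510],(640,760-160),interpolation=cv2.INTER_CUBIC);cv2.imwrite("pics/cupz.png",cv2.convertScaleAbs(im[:,:,::-1],alpha=1.8))
```

```text
0.138 22 [0.4944 0.1956] 0.0132 [0.5044 0.1918] 0.023
0.146 21 [0.4951 0.1959] 0.0161 [0.5051 0.1909] 0.031
0.154 26 [0.4944 0.1962] 0.0193 [0.5074 0.1888] 0.034
0.162 31 [0.4938 0.1962] 0.0223 [0.5103 0.1916] 0.039
0.17 56 [0.4932 0.1971] 0.0262 [0.5098 0.1951] 0.043
0.178 116 [0.4934 0.1946] 0.0278 [0.4991 0.2003] 0.069
0.186 149 [0.4933 0.1934] 0.0286 [0.5017 0.2013] 0.073
0.194 160 [0.4933 0.1947] 0.0286 [0.5029 0.2032] 0.079
0.202 152 [0.4928 0.1935] 0.0295 [0.502  0.2032] 0.08
0.21 139 [0.4935 0.1943] 0.0286 [0.502  0.2038] 0.079
```

View pics/cupz.png

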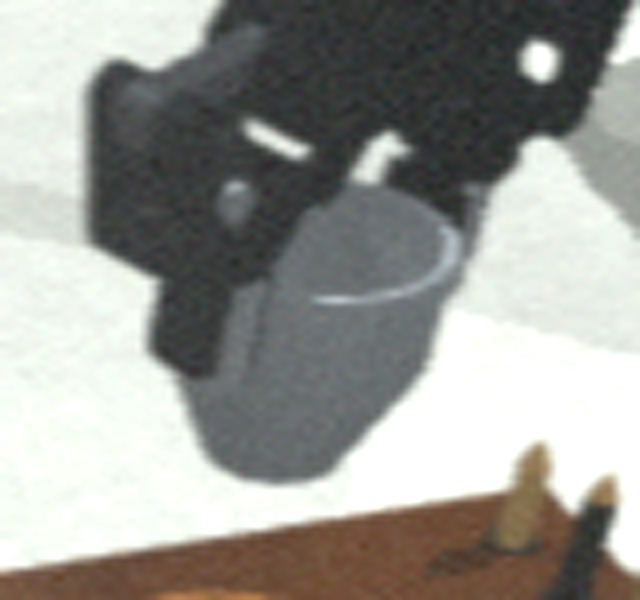

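The slice centres line up vertically, so the cup is upright and at about (493.5,196.5) in the scene-camera frame. I'm checking the well ring in that same view.

Run:
```python
from h import *
B=np.load("pics/b.npz");A=np.load("pics/top0.npz")
for n,p,(u0,u1,v0,v1) in(("scene",B["p"],(435,485,208,245)),("top",A["p"],(170,215,214,262))):
    c=p[v0:v1,u0:u1].astype(int);s=c[...,0]-c[...,2];m=(s>np.percentile(s,88)).astype(np.uint8)
    k=max(cv2.findContours(m,0,2)[0],key=cv2.contourArea)
    pts=np.array([plane(n,x+u0,y+v0,.06) for x,y in k[:,0]]);print(n,cv2.fitEllipse(k),circ(pts),cv2.minEnclosingCircle((pts[:,:2]*1000).astype(np.float32)))
```

```text
scene ((23.578632354736328, 16.294296264648438), (21.48259162902832, 33.747676849365234), 99.32817077636719) (array([0.49407674, 0.19970076]), np.float64(0.029567069085983635)) ((494.0869140625, 199.69651794433594), 30.632898330688477)
top ((21.329004287719727, 23.14254379272461), (29.31635856628418, 31.028427124023438), 65.45532989501953) (array([0.49005419, 0.20027564]), np.float64(0.02799967523810642)) ((491.04473876953125, 200.6014862060547), 30.31618309020996)
```

```bash
python3 -m creep '[[-1,0.5,2.5,-25,0,0,0],[-1,0,0,-25,0,0,0],[-1,0,0,-15,0,0,0],[-1,0,0,-10,0,0,0],[-1,0,0,0,0,0,0]]'; python3 -m creep '[[-1,0,0,-10,0,0,0],[-1,0,0,-8,0,0,0],[-1,0,0,-7,0,0,0],[-1,0,0,0,0,0,0]]'
```

```text
t: 5.92
eef_pos: [0.4931, 0.2022, 0.101]
tool_rot: [0.0, 0.966, 0.258, -0.0]
contact_force: [0.8, 0.5, -1.0]
gripper_width: 0.659
grasp_force: 32.8
t: 6.42
eef_pos: [0.4928, 0.2024, 0.0757]
tool_rot: [0.0, 0.966, 0.258, -0.001]
contact_force: [0.4, -0.4, -1.2]
gripper_width: 0.652
grasp_force: 32.8
```

```bash
python3 -m creep '[[-1,0,0,-3,0,0,0],[-1,0,0,-2,0,0,0],[-1,0,0,0,0,0,0]]'
```

```text
t: 6.8
eef_pos: [0.4932, 0.2025, 0.0712]
tool_rot: [0.0, 0.966, 0.258, -0.0]
contact_force: [-0.2, -0.5, -1.4]
gripper_width: 0.657
grasp_force: 32.8
```

```bash
python3 -m creep '[[-1,0,0,-3,0,0,0],[-1,0,0,0,0,0,0]]'
python3 - <<'E'
from h import *
p,d=read_camera("scene")
cv2.imwrite("pics/in.png",cv2.convertScaleAbs(cv2.resize(p[120:290,400:560],(640,600),interpolation=cv2.INTER_CUBIC)[:,:,::-1],alpha=1.5))
E
```

```text
t: 7.05
eef_pos: [0.4931, 0.2018, 0.068]
tool_rot: [0.0, 0.966, 0.258, -0.0]
contact_force: [-0.7, -1.6, -1.1]
gripper_width: 0.655
grasp_force: 32.8
```

View pics/in.png

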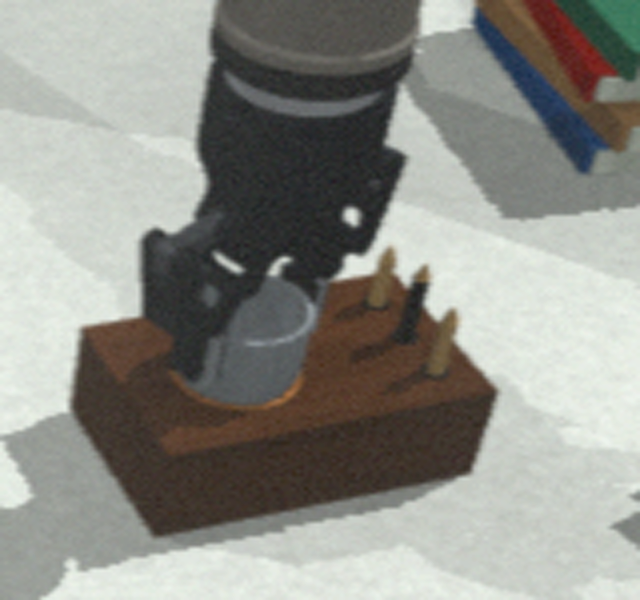

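The cup at (260,345) is deep in the well, about 29 mm of 32, and concentric with the orange ring at (250,400). I'm releasing it and retreating straight up.

```bash
python3 -m creep '[[0.45,0,0,0,0,0,0],[0.6,0,0,0,0,0,0],[0.8,0,0,0,0,0,0],[1,0,0,0,0,0,0],[1,0,0,0,0,0,0]]'; python3 -m creep '[[1,0,0,0,0,0,0],[1,0,0,10,0,0,0],[1,0,0,20,0,0,0],[1,0,0,40,0,0,0],[1,0,0,50,0,0,0]]'; python3 -m creep '[[1,0,-40,40,0,0,0],[1,0,-55,0,0,0,0],[1,0,-60,0,0,0,0],[1,0,-60,0,0,0,0],[1,0,-60,0,0,0,0]]'; python3 -m creep '[[1,0,-50,0,0,0,0],[1,0,-50,0,0,0,0],[1,0,0,0,0,0,0]]'
python3 - <<'E'
from h import *
p,d=read_camera("scene");q,e=read_camera("top")
cv2.imwrite("pics/fin.png",np.vstack([cv2.resize(p[150:330,180:560],(600,300)),cv2.resize(q[140:320,120:480],(600,300))])[:,:,::-1])
for n,I,D in(("scene",p,d),("top",q,e)):
    P=cloud(n,D);hs=cv2.cvtColor(I,cv2.COLOR_RGB2HSV)
    M=P[(np.hypot(P[...,0]-.493,P[...,1]-.2)<.045)&(P[...,2]>.066)&(P[...,2]<.14)]
    T=M[M[:,2]>np.percentile(M[:,2],97)-.006];print(n,"cup",circ(M),"top z",np.percentile(M[:,2],[50,97]))
    lo=M[M[:,2]<.08];hi=M[M[:,2]>.09]
    for S in(lo,hi):print("  ",len(S),circ(S) if len(S)>8 else "")
    # rim plane
    W=(P[...,2]>.052)&(P[...,2]<.066)&(hs[...,1]>70)&((hs[...,0]<20)|(hs[...,0]>170))&(P[...,1]>.1)&(P[...,1]<.5)&(P[...,0]>.3)
    print("  stand",cv2.minAreaRect((P[W][:,:2]*1000).astype(np.float32)))
    c=(.4827,-.2495);Q=P[(np.hypot(P[...,0]-c[0],P[...,1]-c[1])<.045)&(P[...,2]>.086)&(P[...,2]<.11)];print("  tumbler",circ(Q) if len(Q)>8 else"")
E
```

```text
t: 7.72
eef_pos: [0.4933, 0.2026, 0.0683]
tool_rot: [-0.0, 0.966, 0.258, 0.0]
contact_force: [0.7, 0.0, 0.9]
gripper_width: 1.001
grasp_force: 0.0
t: 8.35
eef_pos: [0.4926, 0.2023, 0.1895]
tool_rot: [0.0, 0.966, 0.258, -0.001]
contact_force: [0.7, 1.2, -0.9]
gripper_width: 1.001
grasp_force: 0.0
t: 8.98
eef_pos: [0.4931, -0.0742, 0.2293]
tool_rot: [0.0, 0.966, 0.258, 0.001]
contact_force: [0.8, 0.6, -1.1]
gripper_width: 0.997
grasp_force: 0.0
t: 9.35
eef_pos: [0.4925, -0.1771, 0.2288]
tool_rot: [0.001, 0.967, 0.254, -0.0]
contact_force: [0.7, 0.5, -0.6]
gripper_width: 0.999
grasp_force: 0.0
scene cup (array([0.49391832, 0.19905819]), np.float64(0.02653669007848008)) top z [0.08568078 0.10104898]
   317 (array([0.49384122, 0.19893553]), np.float64(0.026623126923501977))
   358 (array([0.49386173, 0.19905175]), np.float64(0.02650608732108104))
  stand ((490.2781066894531, 224.41790771484375), (102.27010345458984, 162.14271545410156), 9.589847564697266)
  tumbler (array([ 0.48425187, -0.24991616]), np.float64(0.02932036719510364))
top cup (array([0.49032628, 0.1995001 ]), np.float64(0.026492435319458336)) top z [0.08961239 0.10247739]
   149 (array([0.49017632, 0.19929717]), np.float64(0.026473236649754987))
   242 (array([0.49054239, 0.19970749]), np.float64(0.026534289013843512))
  stand ((486.3011779785156, 224.54302978515625), (99.833251953125, 160.7326202392578), 8.604838371276855)
  tumbler
```

View pics/fin.png

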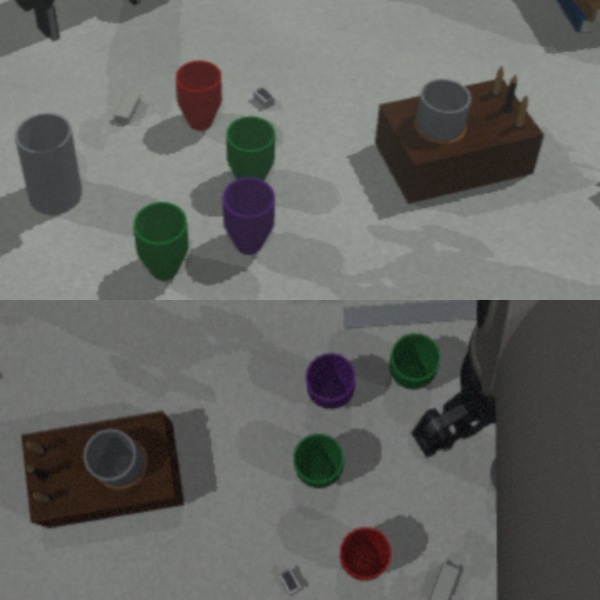

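The picture shows the cup upright and home in the well at (443,108). Its rim is at z about 100–101 mm against 100 expected, its axis is vertical, and the stand and tumbler have not moved. I'm handing in.

```bash
python3 -c "
from station import *
print(hand_in())"
```

```text
the job is handed in; nothing more can be done
None
```

The steel cup is sitting upright and fully home in the pen stand's well; it was about 29 mm of 32 mm in when I let go, the stand and tumbler measured unmoved, and the job was handed in at about 9.5 s.

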